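# Fit the spout tube to the kitchen water filter and latch it

### The arm

A 6-joint arm with a two-finger parallel gripper is mounted at the origin on the work surface. World frame = base frame: x ahead of the robot, y to its left, z up, the work surface at z = 0. Lengths are in m, angles in degrees, forces in N, time in s.
With the tool pointing down it reaches from about 0.375 to 0.9 m from the base axis. Payload 3.1 kg.
Tool frame: the origin (TCP) lies on the centre line of the jaws, within the pads' length; the fingertips stand 8 mm ahead of it and the grasp point (between the pads) lies 11 mm behind it; z points along the fingers, y is the line along which they close (so a half turn about z gives the same grasp; the last joint's range is limited). The gripper opens to 87 mm and grips with 3 to 60 N. Pads are 19 mm wide; open, the fingers measure 117 mm over their backs; the gripper's body (75 mm by 190 mm) begins 51 mm behind the grasp point.
Start: joints at [-81.503, 30.224, 82.088, -0, 67.689, -10.227], TCP at [0.201, -0.592, 0.231] pointing down, gripper open.
Joint ranges: [-176.69, 176.69], [-43.24, 126.21], [12.49, 139.97], [-82, 262], [0, 151.66], [-163.58, 163.58]. Speed limits (degrees/s): [159.86, 159.86, 180, 180, 180, 180].

### API

Orientations are given as a 3x3 rotation matrix whose columns are the frame's x, y, z axes.
In Python, from rig import * gives the robot as it stands.
- The arm moves only by the tool step_arm, never from a script. Its argument "targets" is a list of rows, each a list of 5 numbers: the opening, from -1 (shut) to 1 (fully open), then the shift along the world's x, y, z normalised to -1 to 1, where 1 is 0.25 m, then the turn about the world's z normalised to -1 to 1, where 1 is 180 degrees. In form: [[fingers, x, y, z, turn], ...]. A call has 1 to 20 rows; each row is the pose to reach, as a shift and turn from the pose commanded when the call began, turning the shorter way round; what a row does not reach only later rows make up. A row lasts 1/10 s, in which the tool goes at most 50 mm and 8.59 degrees, less where a joint would pass 70% of its speed; a pose out of reach is approached as far as the arm can. A call with a number of a shift or a turn outside -1 to 1 is refused whole. A call with a gripper value outside its range is refused whole. The fingers move at their own pace and stop on an object; the grip force is fixed at half the most. Time passes only in rows, so rows that repeat a pose let the fingers close. It gives the time, the measured TCP pose, the force, the opening and the grip force at its end, in the units of the state.
- read_state(): the state, without advancing time (a new reading comes with each control period).
- capture(name): name is "scene" or "side" or "wrist"; returns a dict with "color" (480x640x3 uint8, red, green, blue), "mtx" (3x3 intrinsics, pixels), "pose" (4x4, takes a point from camera to world coordinates). Camera axes: x right, y down, z forward; pixel columns grow to the right and rows downward; lengths in m; the calibration is good to about 2 mm. A picture is of the moment at which its call begins. There is no depth.
- hand_in(): hands the job in; it is judged then, once.
The state is a dict: "time_s": time; "joint_positions": joint angles; "qvel": joint speeds; "tau": joint torques, N m; "position": TCP position; "tcp_rot": TCP orientation; "force": force on the tool from outside, world axes, zero at the start; "moment": the same for the moment, N m; "opening": opening from 0.0 (shut) to 1.0 (fully open); "grasp_force": force on a finger pad.
Only numpy, scipy, OpenCV 4.12 (cv2) and the standard library are available. Lean on these libraries where they do the work, as an engineer would, in place of code of your own. Each camera call takes 0.05 s, during which the arm holds its last target. There are 200 camera calls.

### The job

Take the thick spout tube off the round chopping board and push its plug end into the push-fit socket of the water filter, past the seal until it bottoms. Then swing the filter's steel latch bar down behind the tube's collar until it lies in its catch, and let go. Leave the thin spare tube, the bottle, the mug and the jar where they stand.

Things in the scene. Friction and masses are not known exactly. Their poses are not given: they have to be found in the camera images.
- tube: Steel spout tube, 18 mm diameter, 200 mm long, about 90 g, lying level on the board on two 32 mm square nuts (12 mm thick), axis 16 mm above the board. Origin on its axis at mid-length, x along it to the plug end. The collar nut spans x = +38 to +50 mm, so 50 mm of plain tube stands beyond it; the rear nut spans x = -80 to -92 mm, 8 mm from the rear end. Roll does not matter.
- tube_tip (a point): Centre of the tube's plug end face, 100 mm along the tube's x from its origin; same axes as the tube. The last 4 mm are chamfered to 13 mm diameter.
- unit: Countertop water filter, fixed: white base plate 220 x 150 x 12 mm (x = -100 to +120 mm), grey socket block 60 mm wide (x = -50 to +10 mm), its top 105 mm above the table, and a white canister 106 mm across, 212 mm high, centred at x = +65 mm. Origin on the table, z up. The socket faces the unit's -x: the tube is pushed along the unit's +x.
- mouth (a point): Centre of the socket's mouth, on the bore axis, 50 mm on the -x side of the unit's origin and 70 mm above the table; the unit's axes. The bore is level, 20 mm across and 45 mm deep. A rubber seal of four sprung pads 22 mm inside resists with about 8 to 12 N while the end passes it, then less, and then grips the tube.
- seat (a point): Centre of the bottom of the bore, 45 mm beyond the mouth along the unit's +x; the tube's plug end touches here when home, and its collar then stands 5 mm clear of the mouth. Unit's axes.
- latch (a joint): Round steel latch bar, 10 mm diameter, reaching 122 mm from its hinge. 0 = closed: level across the tube, its axis 16 mm above the bore axis, its end in the forked catch; 1.57 = upright. Swings in a plane 27 mm in front of the mouth, stays at any angle by friction (0.07 N m), stops at 0 and 1.6. It starts raised, 0.85 to 1.45. If the tube is not home the collar is in its way.
- latch_hinge (a point): Hinge of the latch (axis along the unit's x), 27 mm in front of the mouth, 47 mm to the unit's +y side of the bore axis, 86 mm above the table; unit's axes. Hinge bracket (18 mm thick) and, 60 mm to the -y side of the bore axis, the catch fork (10 mm thick) are 30 mm wide along the unit's x and top out 95 and 99 mm above the table.
- latch_press (a point): A point on the latch bar, 75 mm from the hinge, on the face that is on top when closed (5 mm off the bar's axis): the place to push. Turns with the bar: its -y runs along the bar away from the hinge, and its z is the outward normal of that face.
- board: Round wooden chopping board, 280 mm diameter, 15 mm thick, fixed. Origin at the centre of its underside.
- spare: Thin spare steel tube, 12 mm diameter, 150 mm long, with a 26 mm square nut 12 mm thick near each end; lies on the board beside the spout tube. Origin on its axis at mid-length, x along it. Leave alone.
- bottle: Green glass bottle, 66 mm diameter, 210 mm high, standing; origin at the centre of its foot. Leave alone.
- mug: White mug, 80 mm diameter, 90 mm high, handle at its +y; origin at the centre of its foot. Leave alone.
- jar: Glass jar with steel lid, 80 mm diameter, 100 mm high; origin at the centre of its foot. Leave alone.

How it is judged:
By the outcome, as a careful person would: the job done as asked, in the order asked, and still so for the second after the job is handed in, with the robot touching nothing.
It also fails if it takes over 64 s, if anything falls off the work surface, if the arm or the gripper's body presses on something with over 40 N, if the wrist force passes 120 N, or if a joint passes its speed limit or range.

## Working session

There is one attempt and no reset: what is moved stays moved. The work goes in short steps, Python scripts to look and compute and a tool call to move; the robot and the scene stay as the last step left them, time stands still between calls to the robot, and variables do not carry over. Pictures are saved under pics/ and viewed, at most 10 in all, crops included, and the job is handed in when it is done.

Besides the shell and the picture viewer there is one more tool, called after "Call:" by a JSON object that holds its "name" and its "arguments". step_arm: Moves the arm, as the interface text tells. Scaled input: -1 to 1 covers 0.25 m each way for a shift and 180 degrees each way for a turn. Its arguments: {"type":"object","properties":{"targets":{"type":"array","items":{"type":"array","items":{"type":"number"}}}},"required":["targets"]}

```bash
mkdir -p pics; ls; python3 - <<'E'
from rig import *
import cv2,numpy as np
for n in ["scene","side","wrist"]:
    c=capture(n); cv2.imwrite(f"pics/{n}0.png",c["color"][:,:,::-1]); np.savez(f"pics/{n}0.npz",**c)
    print(n,c["mtx"].round(1).tolist(),c["pose"].round(3).tolist())
s=read_state();print(s)
E
```

```text
pics
scene [[537.8, 0.0, 322.6], [0.0, 537.8, 245.2], [0.0, 0.0, 1.0]] [[0.837, 0.446, -0.317, 0.928], [0.548, -0.675, 0.494, -0.512], [0.006, -0.587, -0.809, 0.905], [0.0, 0.0, 0.0, 1.0]]
side [[466.8, 0.0, 321.9], [0.0, 466.8, 237.7], [0.0, 0.0, 1.0]] [[0.959, -0.19, 0.208, 0.432], [-0.282, -0.684, 0.673, -0.546], [0.015, -0.704, -0.71, 0.672], [0.0, 0.0, 0.0, 1.0]]
wrist [[349.0, 0.0, 315.0], [0.0, 349.0, 241.7], [0.0, 0.0, 1.0]] [[0.32, -0.915, -0.244, 0.268], [-0.947, -0.31, -0.081, -0.57], [-0.001, 0.257, -0.967, 0.383], [0.0, 0.0, 0.0, 1.0]]
{'time_s': 0.15, 'joint_positions': array([-8.15021913e+01,  3.02680845e+01,  8.21381513e+01, -1.10369795e-03,
        6.76896737e+01, -1.02276400e+01]), 'qvel': array([-0.0152361 , -0.06292962, -0.2477105 ,  0.00707184,  0.03703011,
       -0.06954197]), 'tau': array([ 1.51767672e-04, -4.40430236e+01, -1.76842564e+01,  6.33595814e-02,
        5.51991491e-02, -1.01065364e-04]), 'position': array([ 0.20058449, -0.59136995,  0.22978952]), 'tcp_rot': array([[ 9.47065465e-01,  3.21040395e-01, -2.64985438e-04],
       [ 3.21040383e-01, -9.47064063e-01,  1.65292367e-03],
       [ 2.79697083e-04, -1.65049795e-03, -9.99998599e-01]]), 'force': array([ 0.5238705 ,  0.32005922, -0.07325225]), 'moment': array([-0.03138884, -0.03227004,  0.01101307]), 'grasp_force': 0.0, 'opening': 0.9987670553797106}
```

View pics/scene0.png

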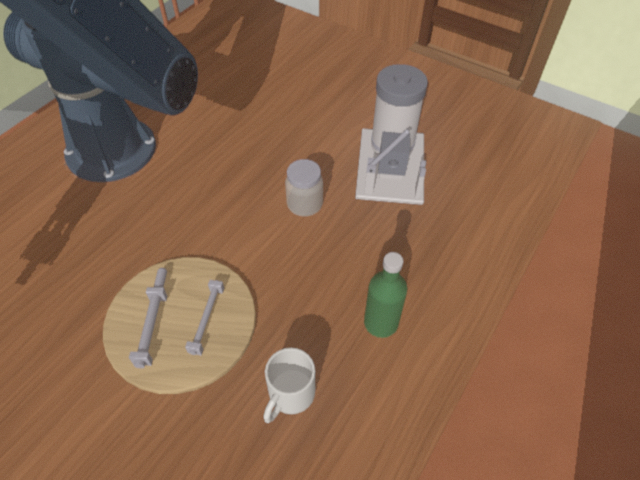

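View pics/side0.png

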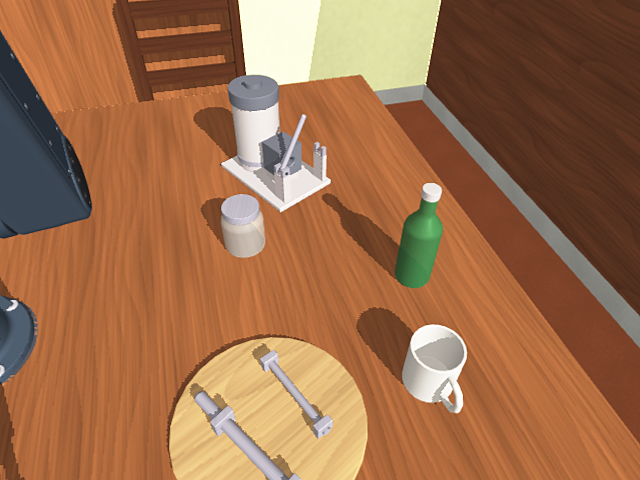

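The scene view shows the spout tube with its plug end near (162,270), collar (156,293) and rear nut (141,360). The filter's plate corners are near (358,198), (423,201) and (425,132). In the side view the plate corners are near (222,165), (281,205) and (329,180), with the latch raised. Next I'll zoom in for exact pixels.

```bash
cat > h.py <<'E'
import numpy as np,cv2
def load(n): return dict(np.load(f"pics/{n}.npz"))
def ray(c,p):
    d=c["pose"][:3,:3]@np.linalg.inv(c["mtx"])@np.array([p[0],p[1],1.]); return c["pose"][:3,3],d
def plane(c,p,z):
    o,d=ray(c,p); return o+d*(z-o[2])/d[2]
def proj(c,P):
    q=c["mtx"]@(c["pose"][:3,:3].T@(np.asarray(P,float)-c["pose"][:3,3])); return q[:2]/q[2]
def tri(obs):
    A=np.zeros((3,3));b=np.zeros(3)
    for c,p in obs:
        o,d=ray(c,p);d=d/np.linalg.norm(d);M=np.eye(3)-np.outer(d,d);A+=M;b+=M@o
    return np.linalg.solve(A,b)
def crop(c,x,y,w,h,W,H):
    im=cv2.resize(c["color"][y:y+h,x:x+w,::-1],(W,H),interpolation=cv2.INTER_CUBIC)
    for i in range(0,w,20): cv2.putText(im,str(x+i),(i*W//w,8),0,.3,(0,0,255));cv2.line(im,(i*W//w,10),(i*W//w,16),(0,0,255))
    for j in range(20,h,20): cv2.putText(im,str(y+j),(0,j*H//h),0,.3,(0,0,255));cv2.line(im,(20,j*H//h),(26,j*H//h),(0,0,255))
    return im
E
python3 - <<'E'
from h import *
s,d,w=load("scene0"),load("side0"),load("wrist0")
a=np.hstack([crop(s,345,60,100,150,400,600)[200:600] if 0 else crop(s,345,110,100,100,400,400),crop(d,215,100,120,120,400,400)])
b=np.hstack([crop(s,100,255,160,120,267,200),crop(d,165,330,210,150,266,200),crop(w,0,0,640,480,267,200)])
cv2.imwrite("pics/m1.png",np.vstack([a,b]))
E
```

```text
(no output)
```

View pics/m1.png

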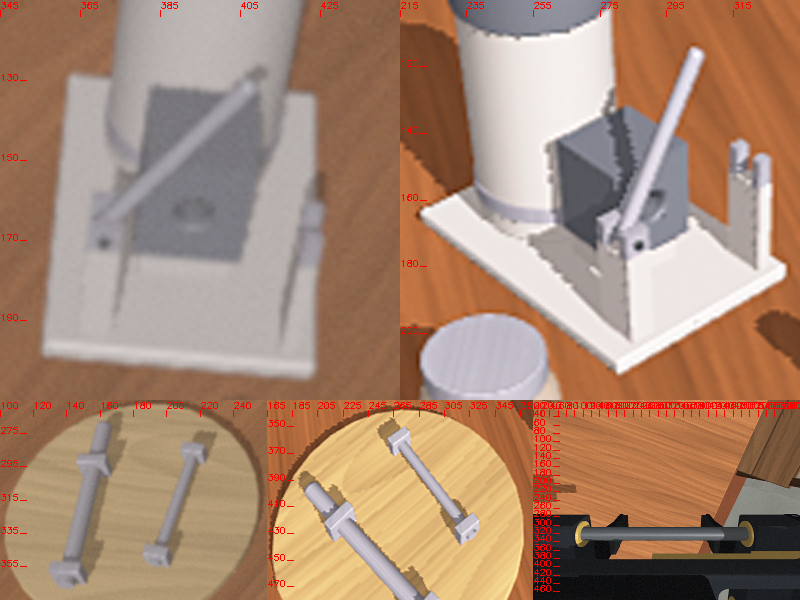

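The crops give the plate top corners. In the scene view they are (356,198), (423,200.5), (424,133) and (362.5,128). In the side view they are (221,163.6), (280,208.6) and (330.5,178.6). The bore shows near (393.5,162.5) in the scene view. The hinge bracket is on the left in the scene view and the catch on the right.

```bash
python3 - <<'E'
from h import *
s,d=load("scene0"),load("side0")
for n,c,ps in [("scene",s,[(356,198),(423.2,200.5),(424,133.2),(362.5,128.2)]),("side",d,[(280,208.6),(330.5,178.6),(221,163.6)])]:
    P=[plane(c,p,.012) for p in ps]; print(n,np.round(P,4).tolist())
    print([round(np.linalg.norm(P[i]-P[i-1]),4) for i in range(len(P))])
M=tri([(s,(393.5,162.5)),(d,(291.5,161))]);print("mouth tri",M.round(4))
# fit unit pose (xy,yaw) from corners of both views
from scipy.optimize import least_squares
C={'nl':(-.1,.075),'nr':(-.1,-.075),'fr':(.12,-.075),'fl':(.12,.075)}
obs=[(s,(356,198),'nl'),(s,(423.2,200.5),'nr'),(s,(424,133.2),'fr'),(s,(362.5,128.2),'fl'),(d,(280,208.6),'nl'),(d,(330.5,178.6),'nr'),(d,(221,163.6),'fl')]
def U(v,p): c_,s_=np.cos(v[2]),np.sin(v[2]); return np.array([v[0]+c_*p[0]-s_*p[1],v[1]+s_*p[0]+c_*p[1],p[2]])
f=lambda v:np.concatenate([plane(c,p,.012)[:2]-U(v,C[k]+(.012,))[:2] for c,p,k in obs])
r=least_squares(f,[.6,0,1.5]);v=r.x;print("unit",v[:2].round(4),np.degrees(v[2]).round(2),(r.fun.reshape(-1,2)*1000).round(1).tolist())
print("mouth",U(v,(-.05,0,.07)).round(4),"hinge",U(v,(-.077,.047,.086)).round(4))
# tube: mask grey on board
for n,c,roi in [("scene",s,(105,258,255,388)),("side",d,(170,340,368,480))]:
    hsv=cv2.cvtColor(c["color"],cv2.COLOR_RGB2HSV); m=((hsv[:,:,1]<70)&(hsv[:,:,2]>70)).astype(np.uint8)
    k=np.zeros_like(m);k[roi[1]:roi[3],roi[0]:roi[2]]=1;m*=k
    _,lab,st,ce=cv2.connectedComponentsWithStats(m)
    for i in range(1,len(st)):
        if st[i,4]>100: print(n,st[i],ce[i].round(1),cv2.minAreaRect(np.argwhere(lab==i)[:,::-1].astype(np.float32)))
# tip guesses
for p in [(162,269.5),(156,293),(150,327),(141,360)]: print(p,plane(s,p,.031).round(4))
for p in [(200,392),(223,418)]: print(p,plane(d,p,.031).round(4))
E
```

```text
scene [[0.5692, 0.1808, 0.012], [0.6955, 0.2558, 0.012], [0.5995, 0.4492, 0.012], [0.4663, 0.382, 0.012]]
[np.float64(0.226), np.float64(0.1469), np.float64(0.2159), np.float64(0.1492)]
side [[0.5645, 0.1866, 0.012], [0.6978, 0.2562, 0.012], [0.4661, 0.3785, 0.012]]
[np.float64(0.2157), np.float64(0.1505), np.float64(0.2621)]
mouth tri [0.6097 0.2629 0.0738]
unit [0.5867 0.3085] 117.41 [[3.0, -4.3], [-3.8, 1.6], [1.4, -0.3], [1.4, 1.6], [-1.7, 1.4], [-1.5, 2.0], [1.2, -2.0]]
mouth [0.6097 0.2641 0.07  ] hinge [0.5804 0.2185 0.086 ]
scene [ 128  267   40  102 1378] [149.5 320.7] ((149.4724884033203, 317.4936218261719), (24.43852996826172, 104.03668975830078), 13.055246353149414)
scene [185 279  39  77 805] [204.4 318. ] ((204.35110473632812, 316.93316650390625), (18.411334991455078, 79.43766784667969), 18.970409393310547)
side [ 260  350   73   89 1179] [296.9 394.5] ((296.6317443847656, 393.0325927734375), (100.70954132080078, 23.088693618774414), 51.766170501708984)
side [ 194  391  108   89 1969] [239.2 436.9] ((243.5000457763672, 441.50006103515625), (134.35028076171875, 28.284271240234375), 45.0)
(162, 269.5) [ 0.3574 -0.1988  0.031 ]
(156, 293) [ 0.3847 -0.2442  0.031 ]
(150, 327) [ 0.4255 -0.3026  0.031 ]
(141, 360) [ 0.4574 -0.3579  0.031 ]
(200, 392) [ 0.3608 -0.1936  0.031 ]
(223, 418) [ 0.3874 -0.2412  0.031 ]
```

```bash
python3 - <<'E'
from h import *
s,d=load("scene0"),load("side0")
v=np.array([.5867,.3085,np.radians(117.4)])
ex=np.array([np.cos(v[2]),np.sin(v[2]),0]);ey=np.array([-ex[1],ex[0],0]);O=np.array([v[0],v[1],0])
loc=lambda P:np.array([(P-O)@ex,(P-O)@ey,P[2]])
T=tri([(s,(407.5,129)),(d,(304,115))]);print("bar end world",T.round(4),"unit",loc(T).round(4))
H=np.array([-.077,.047,.086])
for th in np.arange(.8,1.5,.1):
    e=H+.122*np.array([0,-np.cos(th),np.sin(th)]);P=O+ex*e[0]+ey*e[1]+[0,0,e[2]];print(round(th,2),proj(s,P).round(1),proj(d,P).round(1),e.round(3))
print("jar",tri([(s,(304,173)),(d,(241,208))]).round(3),"unit",loc(tri([(s,(304,173)),(d,(241,208))])).round(3))
b=tri([(s,(393,262)),(d,(431,192))]);print("bottle top",b.round(3),"unit",loc(b).round(3))
m=tri([(s,(291,372)),(d,(436,350))]);print("mug",m.round(3),loc(m).round(3))
# tube fit
hsv=cv2.cvtColor(s["color"],cv2.COLOR_RGB2HSV); mk=((hsv[:,:,1]<70)&(hsv[:,:,2]>70))
for n,c,p in [("scene-tube",s,(150,320)),("spare",s,(204,318))]: print(n,plane(c,p,.031).round(3))
hs=cv2.cvtColor(d["color"],cv2.COLOR_RGB2HSV); md=((hs[:,:,1]<70)&(hs[:,:,2]>70))
for n,c,mm,rows in [("scene",s,mk,(302,308,314,320,326,332,338,344)),("side",d,md,(432,440,448,456,464))]:
    for r in rows:
        xs=np.flatnonzero(mm[r,120:180] if n=="scene" else mm[r,200:310]); 
        x=xs.mean()+(120 if n=="scene" else 200)
        P=plane(c,(x,r),.031);print(n,r,round(x,1),np.ptp(xs),P.round(4))
E
```

```text
bar end world [0.6344 0.2469 0.1913] unit [-0.0766 -0.014   0.1913]
0.8 [418.5 137.8] [312.6 118. ] [-0.077 -0.038  0.174]
0.9 [414.4 134.3] [309.3 116. ] [-0.077 -0.029  0.182]
1.0 [409.8 131.2] [305.5 114.6] [-0.077 -0.019  0.189]
1.1 [404.8 128.5] [301.5 113.8] [-0.077 -0.008  0.195]
1.2 [399.3 126.1] [297.2 113.5] [-0.077  0.003  0.2  ]
1.3 [393.6 124.1] [292.6 113.8] [-0.077  0.014  0.204]
1.4 [387.5 122.6] [287.8 114.8] [-0.077  0.026  0.206]
jar [0.479 0.115 0.096] unit [-0.122  0.185  0.096]
bottle top [ 0.764 -0.05   0.203] unit [-0.399  0.008  0.203]
mug [ 0.701 -0.248  0.079] [-0.547  0.155  0.079]
scene-tube [ 0.416 -0.292  0.031]
spare [ 0.495 -0.235  0.031]
scene 302 154.0 10 [ 0.3952 -0.2605  0.031 ]
scene 308 153.0 10 [ 0.4026 -0.2709  0.031 ]
scene 314 151.0 10 [ 0.4083 -0.2821  0.031 ]
scene 320 150.0 10 [ 0.4155 -0.2922  0.031 ]
scene 326 148.0 10 [ 0.4211 -0.3031  0.031 ]
scene 332 147.0 10 [ 0.4281 -0.3129  0.031 ]
scene 338 145.5 11 [ 0.4342 -0.323   0.031 ]
scene 344 143.5 11 [ 0.4395 -0.3334  0.031 ]
side 432 229.4 28 [ 0.3931 -0.2631  0.031 ]
side 440 241.5 19 [ 0.4071 -0.2783  0.031 ]
side 448 249.5 19 [ 0.4156 -0.2917  0.031 ]
side 456 257.0 20 [ 0.4233 -0.3046  0.031 ]
side 464 265.0 20 [ 0.4314 -0.3174  0.031 ]
```

Numbers check out:

| Item | Position or angle (m, degrees) | Note |
|---|---|---|
| Unit mouth | (0.610, 0.264) | unit yaw 117.4° |
| Tube origin | (0.4095, -0.282) | tube yaw 121.5°; both views agree |
| Latch | about 1.05 rad | raised |
| Bottle | (0.764, -0.05) | 0.35 m in front of the mouth |

Grasp plan: take the tube at x = -58 mm, so the hand stays clear of the raised bar. I'm moving above it now.

Call:
{"name": "step_arm", "arguments": {"targets": [[0,0.956,1,-0.42,0.571],[0,0.956,1,-0.42,0.571],[0,0.956,1,-0.42,0.571],[0,0.956,1,-0.42,0.571],[0,0.956,1,-0.42,0.571],[0,0.956,1,-0.42,0.571],[0,0.956,1,-0.42,0.571],[0,0.956,1,-0.42,0.571],[0,0.956,1,-0.42,0.571],[0,0.956,1,-0.42,0.571],[0,0.956,1,-0.42,0.571],[0,0.956,1,-0.42,0.571],[0,0.956,1,-0.42,0.571],[0,0.956,1,-0.42,0.571],[0,0.956,1,-0.42,0.571]]}}

```text
time_s: 1.65
position: [0.4396, -0.3419, 0.1255]
tcp_rot: [[-0.521, 0.854, -0.0], [0.854, 0.521, 0.0], [0.0, -0.0, -1.0]]
force: [0.1, -0.5, 0.3]
opening: 0.499
grasp_force: 0.0
```

```bash
cat > st.py <<'E'
from rig import *
import numpy as np
s=read_state();R=s["tcp_rot"]
print(s["time_s"],s["position"].round(4),"yaw",np.degrees(np.arctan2(R[1,0],R[0,0])).round(2),"z",R[:,2].round(4),"F",s["force"].round(1),"M",s["moment"].round(2),"open",round(s["opening"],3),"g",round(s["grasp_force"],1),"j",s["joint_positions"].round(1))
E
python3 st.py; python3 - <<'E'
from rig import *
from h import *
c=capture("wrist");np.savez("pics/wrist1.npz",**c);cv2.imwrite("pics/w1.png",c["color"][:,:,::-1])
u=np.array([np.cos(np.radians(121.5)),np.sin(np.radians(121.5)),0]);o=np.array([.4095,-.282,.031])
for x in (.1,.05,.038,-.058,-.08,-.092,-.1): print(x,proj(c,o+u*x).round(1))
E
```

```text
1.65 [ 0.4396 -0.3419  0.1255] yaw 121.38 z [-1.e-04  1.e-04 -1.e+00] F [ 0.1 -0.5  0.3] M [-0.03 -0.13  0.03] open 0.499 g 0.0 j [-49.4  33.4  97.4   0.   49.2 -80.8]
0.1 [322.9 -16.3]
0.05 [322.7  72.7]
0.038 [322.6  92.5]
-0.058 [322.3 234.2]
-0.08 [322.2 262.8]
-0.092 [322.2 278. ]
-0.1 [322.1 287.9]
```

View pics/w1.png

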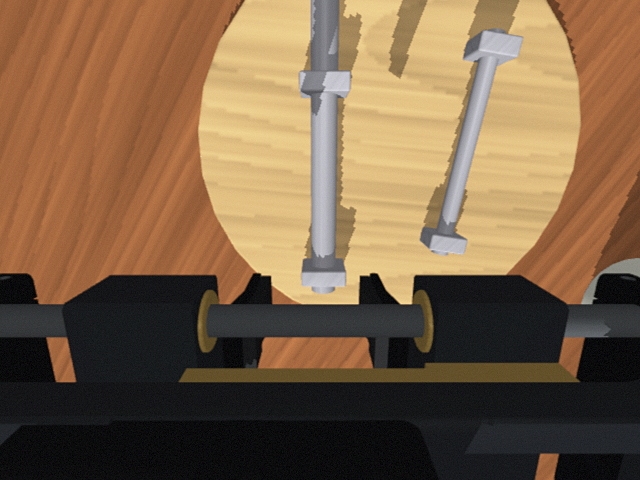

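The wrist view shows the tube dead straight up the image. Its collar is at (324,83) and its rear nut at (323,275), which matches the predicted column of 322. The spare is well clear to the right. I'm descending and closing.

Call:
{"name": "step_arm", "arguments": {"targets": [[0,0,0.042,-0.1,0],[0,0,0.042,-0.2,0],[0,0,0.042,-0.3,0],[0,0,0.042,-0.36,0],[0,0,0.042,-0.398,0],[0,0,0.042,-0.398,0],[0,0,0.042,-0.398,0],[-1,0,0.042,-0.398,0],[-1,0,0.042,-0.398,0],[-1,0,0.042,-0.398,0],[-1,0,0.042,-0.398,0],[-1,0,0.042,-0.398,0],[-1,0,0.042,-0.398,0],[-1,0,0.042,-0.398,0],[-1,0,0.042,-0.398,0]]}}

```text
time_s: 3.2
position: [0.4398, -0.3315, 0.0264]
tcp_rot: [[-0.522, 0.853, 0.0], [0.853, 0.522, -0.0], [-0.001, 0.0, -1.0]]
force: [-0.4, 0.7, 5.2]
opening: 0.198
grasp_force: 30.0
```

```bash
python3 st.py
```

```text
3.2 [ 0.4398 -0.3315  0.0264] yaw 121.5 z [ 4.e-04 -4.e-04 -1.e+00] F [-0.4  0.7  5.2] M [ 0.1  -0.13 -0.03] open 0.198 g 30.0 j [-48.6  42.6 100.9   0.   36.4 -80.1]
```

Gripped: opening 17 mm, grip force 30 N. Lifting and carrying.

Call:
{"name": "step_arm", "arguments": {"targets": [[-1,0,0,0.08,0],[-1,0,0,0.2,0],[-1,0,0,0.34,0],[-1,0,0,0.48,0],[-1,0,0,0.6,0],[-1,0,0,0.694,0],[-1,0.072,0.096,0.694,0],[-1,0.144,0.192,0.694,0],[-1,0.216,0.288,0.694,0],[-1,0.288,0.384,0.694,0],[-1,0.36,0.48,0.694,0],[-1,0.432,0.576,0.694,-0.01],[-1,0.504,0.672,0.694,-0.0228],[-1,0.576,0.768,0.694,-0.0228],[-1,0.648,0.864,0.694,-0.0228],[-1,0.72,0.96,0.694,-0.0228],[-1,0.72,0.96,0.694,-0.0228]]}}

```text
time_s: 4.9
position: [0.6211, -0.0882, 0.1986]
tcp_rot: [[-0.464, 0.886, 0.0], [0.886, 0.464, 0.001], [0.001, 0.001, -1.0]]
force: [0.6, 0.6, -0.9]
opening: 0.195
grasp_force: 30.0
```

```bash
python3 st.py
```

```text
4.9 [ 0.6211 -0.0882  0.1986] yaw 117.62 z [ 3.0e-04  1.3e-03 -1.0e+00] F [ 0.6  0.6 -0.9] M [-0.08 -0.1  -0.04] open 0.195 g 30.0 j [-18.3  32.4  83.6   0.1  64.  -46. ]
```

Call:
{"name": "step_arm", "arguments": {"targets": [[-1,0.09,0.162,0,0],[-1,0.18,0.324,0,0],[-1,0.27,0.486,0,0],[-1,0.36,0.648,0,0],[-1,0.36,0.648,-0.14,0],[-1,0.36,0.648,-0.28,0],[-1,0.36,0.648,-0.42,0],[-1,0.36,0.648,-0.538,0],[-1,0.36,0.648,-0.538,0],[-1,0.36,0.648,-0.538,0],[-1,0.36,0.648,-0.538,0]]}}

```text
time_s: 6.0
position: [0.7111, 0.0701, 0.067]
tcp_rot: [[-0.46, 0.888, 0.003], [0.888, 0.46, -0.0], [-0.002, 0.003, -1.0]]
force: [-0.4, 0.7, 0.0]
opening: 0.201
grasp_force: 30.0
```

```bash
python3 st.py; python3 - <<'E'
from rig import *
from h import *
C={}
for n in ("scene","side","wrist"):
    c=capture(n);np.savez(f"pics/{n}2.npz",**c);C[n]=c
w=C["wrist"]
a=np.hstack([crop(C["scene"],350,100,120,120,400,400),crop(C["side"],240,90,120,120,400,400)])
b=cv2.resize(w["color"][:240,100:580,::-1],(400,200)); b=np.hstack([b,cv2.resize(C["scene"]["color"][60:380,150:550,::-1],(250,200)),np.zeros((200,150,3),np.uint8)])
cv2.imwrite("pics/m2.png",np.vstack([a,b]))
E
```

```text
6.0 [0.7111 0.0701 0.067 ] yaw 117.38 z [ 3.5e-03 -3.0e-04 -1.0e+00] F [-0.4  0.7  0. ] M [-0.03 -0.19  0.01] open 0.201 g 30.0 j [ -3.3  47.7  74.6  -0.   57.5 -30.7]
```

View pics/m2.png

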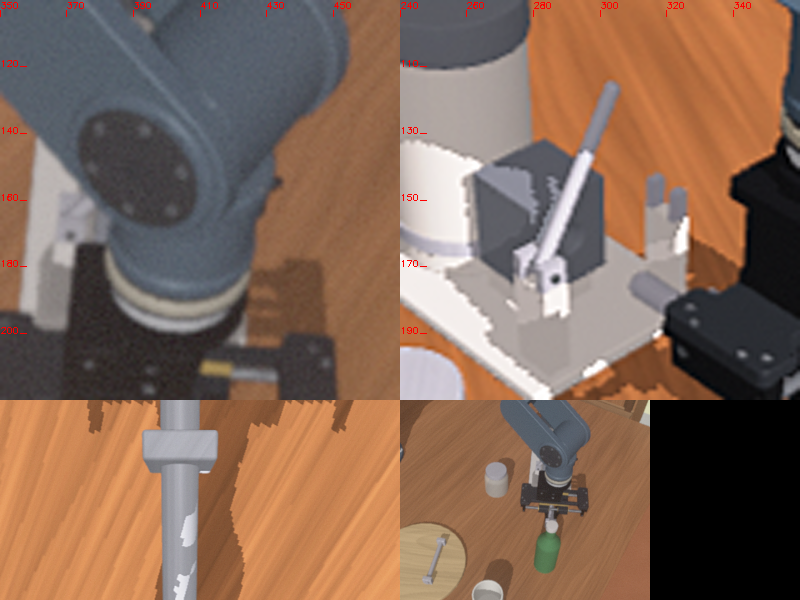

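The side view shows the tube tip at (312,177) pointing to the block, with the latch raised. The arm blocks the scene view, so I'll refine the unit pose from subpixel plate edges in the first pictures, and the tube axis from wrist and side.

```bash
cat > edge.py <<'E'
from h import *
def unit(v,p):
    c_,s_=np.cos(v[2]),np.sin(v[2]); return np.array([v[0]+c_*p[0]-s_*p[1],v[1]+s_*p[0]+c_*p[1],p[2]])
def loc(v,P):
    d=np.array([P[0]-v[0],P[1]-v[1]]);c_,s_=np.cos(v[2]),np.sin(v[2]);return np.array([c_*d[0]+s_*d[1],-s_*d[0]+c_*d[1],P[2]])
def edge(c,v,a,b,n=40,w=5,ch="sat"):
    "edge points (world, on plane z of a) near the segment a-b of the unit; half-level crossing of saturation"
    f=cv2.cvtColor(c["color"],cv2.COLOR_RGB2HSV)[:,:,1].astype(np.float32) if ch=="sat" else cv2.cvtColor(c["color"],cv2.COLOR_RGB2GRAY).astype(np.float32)
    A,B=proj(c,unit(v,a)),proj(c,unit(v,b));t=(B-A)/np.linalg.norm(B-A);nn=np.array([-t[1],t[0]])
    out=[];o=np.arange(-w,w+.01,.25)
    for k in np.linspace(0,1,n):
        q=(A+(B-A)*k)[None]+o[:,None]*nn
        pr=cv2.remap(f,q[:,0].astype(np.float32)[None],q[:,1].astype(np.float32)[None],cv2.INTER_LINEAR)[0]
        lo,hi=pr[:6].mean(),pr[-6:].mean()
        if abs(hi-lo)<40: continue
        s=(pr-(lo+hi)/2)*np.sign(hi-lo);i=np.flatnonzero((s[:-1]<0)&(s[1:]>=0))
        if len(i)!=1: continue
        i=i[0];x=o[i]+.25*s[i]/(s[i]-s[i+1]);out.append(plane(c,q[0]+(x-o[0])*nn,a[2]))
    return np.array(out)
E
python3 - <<'E'
from edge import *
s,d=load("scene0"),load("side0"); v=np.array([.5867,.3085,np.radians(117.4)])
for n,c,a,b,ax in [("scene L",s,(-.095,.075,.012),(.115,.075,.012),1),("scene R",s,(-.045,-.075,.012),(.115,-.075,.012),1),("scene F",s,(-.1,.07,0),(-.1,-.07,0),0),("side L",d,(-.095,.075,0),(.115,.075,0),1),("side F",d,(-.1,.07,0),(-.1,-.07,0),0)]:
    P=edge(c,v,a,b)
    if len(P)<5: print(n,len(P));continue
    L=np.array([loc(v,p) for p in P]);i=1-ax
    k,m=np.polyfit(L[:,i],L[:,ax],1);r=L[:,ax]-k*L[:,i]-m;g=abs(r-np.median(r))<.0015;k,m=np.polyfit(L[g,i],L[g,ax],1)
    print(n,len(P),g.sum(),"offset mm at x=-.05/0",round(1000*(k*(-.05 if i==0 else 0)+m-a[ax]),2),"slope deg",round(np.degrees(k),2),"rms",round(1000*np.std(L[g,ax]-k*L[g,i]-m),2))
E
```

```text
scene L 40 40 offset mm at x=-.05/0 2.14 slope deg -0.49 rms 0.11
scene R 40 26 offset mm at x=-.05/0 -1.09 slope deg 0.45 rms 0.57
scene F 40 40 offset mm at x=-.05/0 2.0 slope deg 0.45 rms 0.3
side L 38 37 offset mm at x=-.05/0 -1.3 slope deg -0.59 rms 0.27
side F 40 40 offset mm at x=-.05/0 3.03 slope deg 0.56 rms 0.12
```

The front and left edges agree on a yaw of about 116.9°, with the mouth near (0.609, 0.2665). I'm advancing to 15 mm in front of it, to compare tube and bore in one close crop.

Call:
{"name": "step_arm", "arguments": {"targets": [[-1,-0.03,0.055,0,-0.0028],[-1,-0.06,0.11,0,-0.0028],[-1,-0.091,0.167,0,-0.0028],[-1,-0.091,0.167,0,-0.0028],[-1,-0.091,0.167,0,-0.0028],[-1,-0.091,0.167,0,-0.0028]]}}

```text
time_s: 6.75
position: [0.6873, 0.1123, 0.0652]
tcp_rot: [[-0.453, 0.892, 0.001], [0.892, 0.453, -0.0], [-0.001, 0.001, -1.0]]
force: [0.1, -0.5, -0.7]
opening: 0.2
grasp_force: 30.0
```

```bash
python3 st.py; python3 - <<'E'
from rig import *
from edge import *
c=capture("side");np.savez("pics/side3.npz",**c)
s=capture("scene");np.savez("pics/scene3.npz",**s)
a=crop(load("side0"),270,140,60,60,400,400);b=crop(c,270,140,60,60,400,400)
g=lambda i:cv2.convertScaleAbs(i,alpha=1.6,beta=10)
w=capture("wrist");np.savez("pics/wrist3.npz",**w)
cv2.imwrite("pics/m3.png",np.vstack([np.hstack([g(a),g(b)]),np.hstack([cv2.resize(w["color"][:240,160:480,::-1],(267,200)),crop(s,350,100,120,90,533,200)])]))
R=read_state();v=np.array([0,0,np.radians(116.9)]);P=R["position"];u=np.array([*R["tcp_rot"][:2,0],0]);u/=np.linalg.norm(u)
tip=P+u*.158+[0,0,.0046];print("tip",tip.round(4),proj(c,tip).round(1),"tip at collar",proj(c,tip-.05*u).round(1))
m=np.array([.6089,.2665,.07]);print("mouth",proj(c,m).round(1), "tip+5mm lateral/up", proj(c,tip+.005*np.array([-u[1],u[0],0])).round(1),proj(c,tip+[0,0,.005]).round(1), "fwd", proj(c,tip+.005*u).round(1))
E
```

```text
6.75 [0.6873 0.1123 0.0652] yaw 116.92 z [ 8.e-04 -3.e-04 -1.e+00] F [ 0.1 -0.5 -0.7] M [-0.04 -0.14 -0.06] open 0.2 g 30.0 j [  0.1  46.7  77.6  -0.   55.7 -26.8]
tip [0.6159 0.2527 0.0696] [295.3 164.5] tip at collar [311.  175.2]
mouth [290.6 161.2] tip+5mm lateral/up [293.5 165.5] [295.2 162.6] fwd [293.8 163.5]
```

View pics/m3.png

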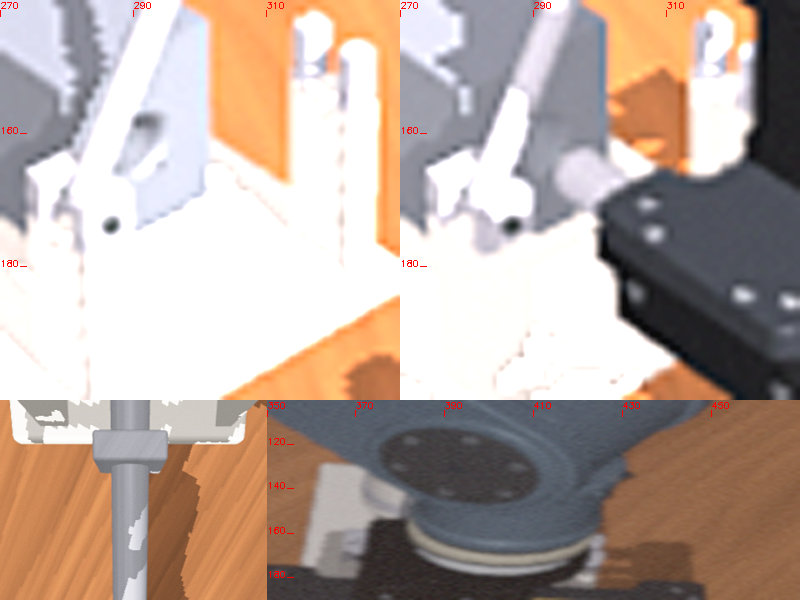

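In the side crop the tube tip is at about (296,166) with the bore ellipse near (291,162). The wrist crop shows the plate's front corners either side of the tube. I'll measure both numerically.

```bash
python3 - <<'E'
from edge import *
c,w,c0=load("side3"),load("wrist3"),load("side0")
yaw=np.radians(116.92);u=np.array([np.cos(yaw),np.sin(yaw),0]);l=np.array([-u[1],u[0],0])
P=np.array([.6873,.1123,.0698]);tip=P+.158*u
g=cv2.cvtColor(c["color"],cv2.COLOR_RGB2GRAY).astype(np.float32)
print("side perp profiles (center idx at 0), step .5px")
for back in (.004,.007,.010):
    A=proj(c,tip-back*u);B=proj(c,tip-(back+.01)*u);t=(B-A)/np.linalg.norm(B-A);n=np.array([-t[1],t[0]])
    o=np.arange(-8,8.1,.5);q=(A+o[:,None]*n).astype(np.float32)
    h=proj(c,tip-back*u+.009*l)-A
    print(back,A.round(1),"n",n.round(2),"halfwidth px ~",round(np.sqrt(((proj(c,tip-back*u+.009*l)-A)@n)**2+((proj(c,tip-back*u+[0,0,.009])-A)@n)**2),2),cv2.remap(g,q[:,0][None],q[:,1][None],cv2.INTER_LINEAR)[0].astype(int).tolist())
A=proj(c,tip);B=proj(c,tip-.01*u);t=(A-B)/np.linalg.norm(A-B);q=(B+np.arange(0,14,.5)[:,None]*t).astype(np.float32);print("along from tip-10mm",np.linalg.norm(A-B).round(1),cv2.remap(g,q[:,0][None],q[:,1][None],cv2.INTER_LINEAR)[0].astype(int).tolist())
# wrist: tube columns on few rows, predicted axis
gw=cv2.cvtColor(w["color"],cv2.COLOR_RGB2HSV)[:,:,1]
for x in (.03,.01,-.01):
    q=proj(w,P+(x+.058)*u);r=int(round(q[1]));xs=np.flatnonzero(gw[r,280:370]<70)+280;print("wrist axis pred",q.round(1),"obs",xs.min(),xs.max(),(xs.min()+xs.max())/2)
v=np.array([.6089-.05*-.4524*-1*-1,0,0]);
ex=np.array([-.4524,.8918]);O=np.array([.6089,.2665])+.05*ex;v=np.array([O[0],O[1],np.radians(116.9)])
for n,a,b,i in [("F z0",(-.1,.07,0),(-.1,.02,0),1),("F2 z0",(-.1,-.03,0),(-.1,-.07,0),1),("L z0",(-.095,.075,.0),(-.06,.075,.0),0),("R z0",(-.095,-.075,.0),(-.06,-.075,.0),0)]:
    E=edge(w,v,a,b,w=8)
    if len(E)<5: print(n,len(E),proj(w,unit(v,a)));continue
    L=np.array([loc(v,p) for p in E]);ax=1-i;k,m=np.polyfit(L[:,i],L[:,ax],1);r=L[:,ax]-k*L[:,i]-m;gd=abs(r-np.median(r))<.001;k,m=np.polyfit(L[gd,i],L[gd,ax],1)
    print(n,len(E),gd.sum(),"median",np.median(L[:,ax]).round(4),"slope",np.degrees(k).round(2),L[[0,-1],i].round(3))
print("tip in unit",loc(v,tip).round(4))
E
```

```text
side perp profiles (center idx at 0), step .5px
0.004 [296.4 165.2] n [-0.56  0.83] halfwidth px ~ 4.24 [81, 81, 84, 81, 80, 79, 79, 86, 96, 112, 126, 135, 136, 137, 137, 138, 138, 137, 136, 134, 132, 131, 127, 121, 108, 94, 87, 83, 82, 82, 82, 82, 82]
0.007 [297.3 165.8] n [-0.56  0.83] halfwidth px ~ 4.24 [83, 92, 104, 114, 109, 96, 81, 79, 95, 113, 127, 133, 136, 136, 136, 137, 137, 136, 135, 133, 132, 130, 127, 121, 112, 97, 86, 82, 80, 79, 78, 78, 85]
0.01 [298.2 166.4] n [-0.56  0.83] halfwidth px ~ 4.25 [80, 101, 135, 161, 152, 141, 129, 119, 114, 114, 123, 131, 136, 138, 137, 137, 138, 137, 135, 134, 132, 130, 128, 119, 107, 96, 90, 80, 83, 84, 93, 116, 130]
along from tip-10mm 3.7 [138, 138, 138, 137, 137, 139, 139, 139, 138, 131, 122, 113, 105, 100, 97, 95, 94, 94, 93, 92, 91, 87, 82, 104, 140, 179, 210, 238]
wrist axis pred [313.9  97.9] obs 294 337 315.5
wrist axis pred [314.  150.1] obs 294 336 315.0
wrist axis pred [314.2 198.7] obs 295 336 315.5
F z0 36 36 median -0.1018 slope 0.15 [0.07  0.025]
F2 z0 40 40 median -0.1021 slope 0.31 [-0.03 -0.07]
L z0 22 22 median 0.078 slope -0.13 [-0.095 -0.076]
R z0 16 16 median -0.0778 slope -1.23 [-0.095 -0.081]
tip in unit [-0.065  -0.0001  0.0698]
```

Tube and bore agree to about 0.5 mm in both views, so I'm starting the insertion: 23 mm forward to begin with, watching the forces.

Call:
{"name": "step_arm", "arguments": {"targets": [[-1,-0.009,0.018,0,0],[-1,-0.018,0.036,0,0],[-1,-0.026,0.05,0,0],[-1,-0.032,0.062,0,0],[-1,-0.037,0.072,0,0],[-1,-0.0416,0.082,0,0],[-1,-0.0416,0.082,0,0],[-1,-0.0416,0.082,0,0]]}}

```text
time_s: 7.7
position: [0.6765, 0.1329, 0.065]
tcp_rot: [[-0.452, 0.892, -0.0], [0.892, 0.452, -0.0], [0.0, -0.0, -1.0]]
force: [0.6, -0.6, -0.9]
opening: 0.196
grasp_force: 30.0
```

```bash
python3 st.py
```

```text
7.7 [0.6765 0.1329 0.065 ] yaw 116.9 z [-1.e-04 -0.e+00 -1.e+00] F [ 0.6 -0.6 -0.9] M [ 0.01 -0.05 -0.01] open 0.196 g 30.0 j [  1.9  46.3  78.7  -0.   55.  -25. ]
```

Call:
{"name": "step_arm", "arguments": {"targets": [[-1,-0.007,0.014,0,0],[-1,-0.014,0.028,0,0],[-1,-0.021,0.042,0,0],[-1,-0.028,0.055,0,0],[-1,-0.034,0.067,0,0],[-1,-0.039,0.077,0,0],[-1,-0.0434,0.0856,0,0],[-1,-0.0434,0.0856,0,0],[-1,-0.0434,0.0856,0,0]]}}

```text
time_s: 8.6
position: [0.6659, 0.1541, 0.0651]
tcp_rot: [[-0.452, 0.892, 0.001], [0.892, 0.452, -0.0], [-0.0, 0.0, -1.0]]
force: [1.3, -3.3, -0.4]
opening: 0.194
grasp_force: 30.0
```

```bash
python3 st.py; python3 - <<'E'
from rig import *
from h import *
w=capture("wrist");np.savez("pics/wrist4.npz",**w);c=capture("side");np.savez("pics/side4.npz",**c)
cv2.imwrite("pics/m4.png",np.vstack([w["color"][:260,100:540,::-1],cv2.resize(cv2.convertScaleAbs(crop(c,260,120,110,60,440,240),alpha=1.5,beta=10),(440,240))]))
E
```

```text
8.6 [0.6659 0.1541 0.0651] yaw 116.9 z [ 5.e-04 -2.e-04 -1.e+00] F [ 1.3 -3.3 -0.4] M [-0.57 -0.38  0.01] open 0.194 g 30.0 j [  3.7  45.9  79.7  -0.   54.4 -23.2]
```

View pics/m4.png

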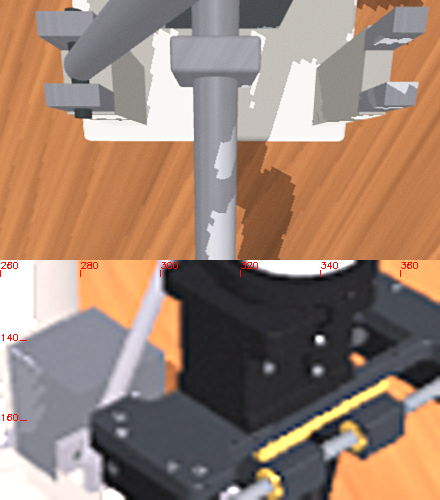

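The wrist view shows the collar centred between the hinge bracket and the catch fork, with the bar raised clear of it. The force is 3.5 N, so the tube is past the seal. I'll go on gently until it bottoms.

Call:
{"name": "step_arm", "arguments": {"targets": [[-1,-0.0045,0.009,0,0],[-1,-0.009,0.018,0,0],[-1,-0.0127,0.025,0,0],[-1,-0.0145,0.0285,0,0],[-1,-0.0163,0.032,0,0],[-1,-0.0163,0.032,0,0]]}}

```text
time_s: 9.3
position: [0.6613, 0.1627, 0.065]
tcp_rot: [[-0.452, 0.892, -0.001], [0.892, 0.452, 0.0], [0.001, -0.0, -1.0]]
force: [2.2, -2.6, -1.0]
opening: 0.194
grasp_force: 30.0
```

Call:
{"name": "step_arm", "arguments": {"targets": [[-1,-0.0018,0.0036,0,0],[-1,-0.0018,0.0036,0,0],[-1,-0.0036,0.0071,0,0],[-1,-0.0036,0.0071,0,0]]}}

```text
time_s: 9.7
position: [0.6606, 0.1641, 0.065]
tcp_rot: [[-0.452, 0.892, -0.0], [0.892, 0.452, 0.0], [0.0, -0.0, -1.0]]
force: [1.4, -2.6, -1.4]
opening: 0.194
grasp_force: 30.0
```

Call:
{"name": "step_arm", "arguments": {"targets": [[-1,-0.0018,0.0036,0,0],[-1,-0.0018,0.0036,0,0],[-1,-0.0036,0.0071,0,0],[-1,-0.0036,0.0071,0,0]]}}

```text
time_s: 10.1
position: [0.6606, 0.1647, 0.0653]
tcp_rot: [[-0.453, 0.892, 0.002], [0.892, 0.453, -0.002], [-0.002, 0.001, -1.0]]
force: [2.8, -6.7, -0.5]
opening: 0.193
grasp_force: 30.0
```

```bash
python3 - <<'E'
from rig import *
from h import *
w=capture("wrist");np.savez("pics/wrist5.npz",**w)
# gap collar front face to block: compare edges. rows of collar top-front edge and block bottom line in column near axis
g=cv2.cvtColor(w["color"],cv2.COLOR_RGB2GRAY)
s=read_state();P=s["position"];R=s["tcp_rot"];u=R[:,0]
for x in (.055,.050,.038): print(x,proj(w,P+u*(x+.058)+[0,0,.0046+.016]).round(1),proj(w,P+u*(x+.058)+[0,0,.0046]).round(1))
for col in (284,350): print(col,[int(a) for a in g[0:90:2,col]])
cv2.imwrite("pics/m5.png",cv2.resize(w["color"][:130,200:460,::-1],(780,390)))
E
```

```text
0.055 [313.4  12.6] [313.6  28.4]
0.05 [313.5  29.4] [313.6  43.1]
0.038 [313.5  68.2] [313.7  77.3]
284 [76, 78, 79, 73, 125, 133, 135, 134, 135, 132, 133, 133, 130, 130, 131, 132, 128, 133, 129, 131, 126, 125, 124, 125, 123, 124, 121, 121, 121, 113, 117, 115, 116, 113, 111, 107, 108, 110, 106, 111, 107, 108, 105, 107, 252]
350 [129, 128, 126, 129, 125, 125, 123, 123, 124, 120, 122, 122, 121, 115, 116, 115, 111, 118, 112, 112, 111, 111, 110, 110, 105, 110, 108, 108, 110, 106, 106, 108, 162, 164, 160, 143, 122, 114, 111, 110, 110, 105, 110, 222, 254]
```

View pics/m5.png

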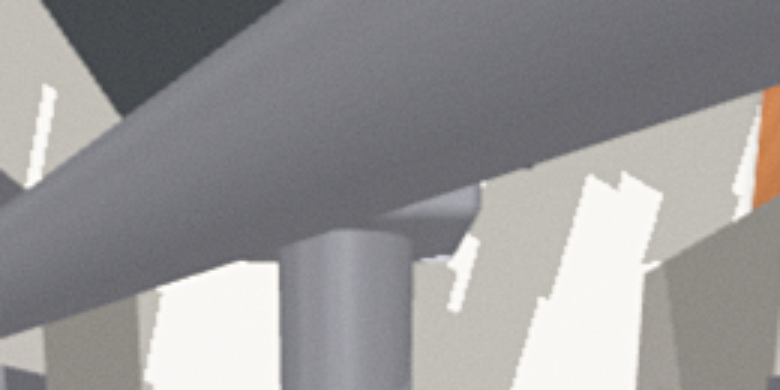

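The bar now covers most of the wrist view, with the collar just visible at (355,70). The insertion depth from the pose is about 44–46 mm, and the force is rising with motion stalled. I'll push slightly more to confirm it has bottomed.

Call:
{"name": "step_arm", "arguments": {"targets": [[-1,-0.0018,0.0036,0,0],[-1,-0.0036,0.0071,0,0],[-1,-0.0036,0.0071,0,0],[-1,-0.0036,0.0071,0,0]]}}

```text
time_s: 10.55
position: [0.6609, 0.1649, 0.0656]
tcp_rot: [[-0.453, 0.891, 0.004], [0.891, 0.453, -0.004], [-0.005, 0.002, -1.0]]
force: [4.3, -9.6, -0.6]
opening: 0.199
grasp_force: 30.0
```

```bash
python3 st.py
```

```text
10.55 [0.6609 0.1649 0.0656] yaw 116.95 z [ 0.004  -0.0038 -1.    ] F [ 4.3 -9.6 -0.6] M [-1.68 -0.78  0.11] open 0.199 g 30.0 j [  4.7  45.7  80.2  -0.3  53.9 -22. ]
```

Call:
{"name": "step_arm", "arguments": {"targets": [[-1,-0.0036,0.0071,0,0],[-1,-0.0036,0.0071,0,0],[-1,-0.0036,0.0071,0,0]]}}

```text
time_s: 10.85
position: [0.6613, 0.1652, 0.0659]
tcp_rot: [[-0.454, 0.891, 0.006], [0.891, 0.454, -0.006], [-0.008, 0.003, -1.0]]
force: [5.5, -14.4, -0.6]
opening: 0.192
grasp_force: 30.0
```

Call:
{"name": "step_arm", "arguments": {"targets": [[-1,0.0072,-0.0142,0,0],[-1,0.0072,-0.0142,0,0],[0,0.0072,-0.0142,0,0],[0,0.0072,-0.0142,0,0],[0,0.0072,-0.0142,0,0],[0,0.0072,-0.0142,0,0]]}}

```text
time_s: 11.45
position: [0.6591, 0.1668, 0.0649]
tcp_rot: [[-0.453, 0.892, -0.001], [0.892, 0.453, 0.001], [0.001, -0.001, -1.0]]
force: [0.7, -0.0, 0.2]
opening: 0.458
grasp_force: 0.0
```

```bash
python3 st.py
```

```text
11.45 [0.6591 0.1668 0.0649] yaw 116.92 z [-1.1e-03  7.0e-04 -1.0e+00] F [ 0.7 -0.   0.2] M [ 0.02 -0.17  0.06] open 0.458 g 0.0 j [  4.8  45.7  80.2   0.1  54.1 -22.2]
```

Bottomed at a 15 N push and released. The tube stays put. Next I raise the hand straight up, shift to the hinge side, then look.

Call:
{"name": "step_arm", "arguments": {"targets": [[0,0,0,0.1,0],[0,0,0,0.24,0],[0,0,0,0.38,0],[-1,0,0,0.52,0],[-1,0,0,0.658,0],[-1,-0.09,-0.045,0.658,0],[-1,-0.178,-0.09,0.658,0],[-1,-0.178,-0.09,0.658,0],[-1,-0.178,-0.09,0.658,0]]}}

```text
time_s: 12.35
position: [0.6152, 0.1437, 0.2298]
tcp_rot: [[-0.452, 0.892, 0.001], [0.892, 0.452, 0.001], [0.0, 0.001, -1.0]]
force: [0.2, 0.8, -0.9]
opening: 0.052
grasp_force: 0.0
```

```bash
python3 st.py; python3 - <<'E'
from rig import *
from h import *
c=capture("side");w=capture("wrist")
np.savez("pics/side6.npz",**c);np.savez("pics/wrist6.npz",**w)
cv2.imwrite("pics/m6.png",np.hstack([cv2.resize(w["color"][:,:,::-1],(400,300)),crop(c,250,80,120,120,300,300)]))
e=np.array([-.4525,.8918,0]);ey=np.array([-.8918,-.4525,0]);m=np.array([.6097,.2654,.07]);H=m-.027*e+.047*ey+[0,0,.016]
for th in (.8,.9,1.,1.1,1.2):
    E=H-.122*np.cos(th)*ey+[0,0,.122*np.sin(th)];print(th,proj(c,E).round(1),proj(w,E).round(1))
print("hinge",proj(w,H).round(1),"collar rear top centre",proj(w,m-.017*e+[0,0,.016]).round(1),"rear end",proj(w,m-.155*e).round(1))
E
```

```text
12.35 [0.6152 0.1437 0.2298] yaw 116.89 z [ 6.e-04  7.e-04 -1.e+00] F [ 0.2  0.8 -0.9] M [-0.   -0.15 -0.  ] open 0.052 g 0.0 j [  3.   30.8  81.1   0.   68.  -23.9]
0.8 [312.5 117.8] [468.1 120.8]
0.9 [309.1 115.8] [457.5 119.7]
1.0 [305.3 114.4] [444.  118.6]
1.1 [301.3 113.5] [427.5 117.6]
1.2 [296.9 113.2] [408.2 116.8]
hinge [317.3 129.3] collar rear top centre [375.9 116.2] rear end [366.6 271.7]
```

View pics/m6.png

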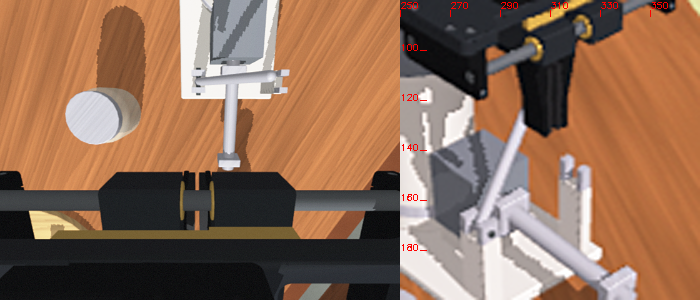

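The wrist view shows the tube straight in the socket. The bar end at (445,120) gives a latch angle of about 1.0 rad, and the fork stands to its right. Moving the closed fingertips to the bar's upper side.

Call:
{"name": "step_arm", "arguments": {"targets": [[-1,-0.05,0.1,0,0],[-1,-0.1,0.2,0,0],[-1,-0.142,0.283,0,0],[-1,-0.142,0.283,0,0],[-1,-0.142,0.283,-0.1,0],[-1,-0.142,0.283,-0.2,0],[-1,-0.142,0.283,-0.268,0],[-1,-0.142,0.283,-0.268,0],[-1,-0.142,0.283,-0.268,0]]}}

```text
time_s: 13.35
position: [0.5807, 0.2138, 0.1624]
tcp_rot: [[-0.452, 0.892, 0.0], [0.892, 0.452, -0.0], [-0.0, 0.0, -1.0]]
force: [-0.5, -0.4, 0.6]
opening: 0.005
grasp_force: 0.0
```

```bash
python3 st.py; python3 - <<'E'
import numpy as np
ey=np.array([-.8918,-.4525])
c0,b0=.050,.155
for th in (1.0,.9,.8,.7,.6,.5,.4,.3,.2,.1,0,-.03):
    c=.047-.075*np.cos(th)+.005*np.sin(th)+.015;b=.086+.075*np.sin(th)+.005*np.cos(th)
    print(th,round(c,4),round(b,4),(((c-c0)*ey)/.25).round(3),round((b-b0)/.25,3))
E
```

```text
13.35 [0.5807 0.2138 0.1624] yaw 116.88 z [ 2.e-04 -2.e-04 -1.e+00] F [-0.5 -0.4  0.6] M [ 0.01 -0.09 -0.01] open 0.005 g 0.0 j [  9.9  34.4  86.7  -0.   59.  -17. ]
1.0 0.0257 0.1518 [0.087 0.044] -0.013
0.9 0.0193 0.1479 [0.11  0.056] -0.029
0.8 0.0133 0.1433 [0.131 0.066] -0.047
0.7 0.0079 0.1381 [0.15  0.076] -0.067
0.6 0.0029 0.1325 [0.168 0.085] -0.09
0.5 -0.0014 0.1263 [0.183 0.093] -0.115
0.4 -0.0051 0.1198 [0.197 0.1  ] -0.141
0.3 -0.0082 0.1129 [0.208 0.105] -0.168
0.2 -0.0105 0.1058 [0.216 0.11 ] -0.197
0.1 -0.0121 0.0985 [0.222 0.112] -0.226
0 -0.013 0.091 [0.225 0.114] -0.256
-0.03 -0.0131 0.0887 [0.225 0.114] -0.265
```

Call:
{"name": "step_arm", "arguments": {"targets": [[-1,0.045,0.022,-0.006,0],[-1,0.087,0.044,-0.013,0],[-1,0.11,0.056,-0.029,0],[-1,0.131,0.066,-0.047,0],[-1,0.15,0.076,-0.067,0],[-1,0.168,0.085,-0.09,0],[-1,0.183,0.093,-0.115,0],[-1,0.197,0.1,-0.141,0],[-1,0.197,0.1,-0.141,0]]}}

```text
time_s: 14.25
position: [0.6286, 0.2391, 0.1257]
tcp_rot: [[-0.452, 0.892, -0.002], [0.892, 0.452, -0.0], [0.001, -0.002, -1.0]]
force: [-0.7, -0.3, 0.5]
opening: 0.006
grasp_force: 0.0
```

```bash
python3 st.py; python3 - <<'E'
from rig import *
from h import *
c=capture("side");w=capture("wrist")
cv2.imwrite("pics/m7.png",np.hstack([cv2.resize(w["color"][:,:,::-1],(400,300)),crop(c,250,80,120,120,300,300)]))
E
```

```text
14.25 [0.6286 0.2391 0.1257] yaw 116.9 z [-2.2e-03 -4.0e-04 -1.0e+00] F [-0.7 -0.3  0.5] M [-0.03 -0.17 -0.01] open 0.006 g 0.0 j [ 11.3  40.7  79.6   0.   59.8 -15.6]
```

View pics/m7.png

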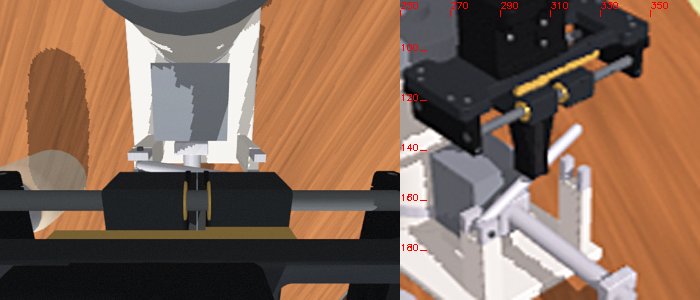

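The side view shows the fingertips lying on the bar, with the bar now swung well down towards the fork. Continuing the arc to closed.

Call:
{"name": "step_arm", "arguments": {"targets": [[-1,0.011,0.005,-0.027,0],[-1,0.019,0.01,-0.056,0],[-1,0.025,0.012,-0.085,0],[-1,0.028,0.014,-0.105,0],[-1,0.028,0.014,-0.115,0],[-1,0.028,0.014,-0.122,0],[-1,0.028,0.014,-0.128,0],[-1,0.028,0.014,-0.128,0],[-1,0.028,0.014,-0.128,0]]}}

```text
time_s: 15.25
position: [0.6364, 0.2427, 0.0988]
tcp_rot: [[-0.453, 0.892, 0.001], [0.892, 0.453, 0.0], [-0.001, 0.001, -1.0]]
force: [-3.8, -0.8, 15.9]
opening: 0.006
grasp_force: 7.9
```

```bash
python3 st.py
```

```text
15.25 [0.6364 0.2427 0.0988] yaw 116.91 z [ 1.4e-03  1.0e-04 -1.0e+00] F [-3.8 -0.8 15.9] M [-0.15  0.72  0.01] open 0.006 g 7.9 j [ 11.5  43.2  79.3  -0.   57.4 -15.4]
```

The stop is reached: 16 N with the fingertips at 0.0908 m, exactly the closed bar's top of 0.091. Lifting straight off and backing away.

Call:
{"name": "step_arm", "arguments": {"targets": [[-1,0,0,0.04,0],[-1,0,0,0.12,0],[-1,0,0,0.26,0],[-1,0,0,0.42,0],[-1,0,0,0.6,0],[-1,0,0,0.7,0],[-1,0.05,-0.1,0.7,0],[-1,0.1,-0.2,0.7,0],[-1,0.15,-0.3,0.7,0],[-1,0.2,-0.4,0.7,0],[-1,0.2,-0.4,0.7,0],[-1,0.2,-0.4,0.7,0]]}}

```text
time_s: 16.45
position: [0.6859, 0.1421, 0.2697]
tcp_rot: [[-0.451, 0.892, -0.001], [0.892, 0.451, 0.001], [0.001, -0.001, -1.0]]
force: [-1.1, -0.4, -0.0]
opening: -0.001
grasp_force: 0.0
```

```bash
python3 st.py; python3 - <<'E'
from rig import *
from h import *
w=capture("wrist");c=capture("side");np.savez("pics/side8.npz",**c);np.savez("pics/wrist8.npz",**w)
e=np.array([-.4525,.8918,0]);ey=np.array([-.8918,-.4525,0]);m=np.array([.6097,.2654,.07]);H=m-.027*e+.047*ey+[0,0,.016]
# bright low-saturation bar vs before, along the bar for different angles in both views
for n,k in (("wrist",w),("side",c)):
    hsv=cv2.cvtColor(k["color"],cv2.COLOR_RGB2HSV);g=hsv[:,:,2].astype(np.float32)
    for th in (0,.1,.2,.4):
        o=[]
        for r in (.03,.05,.07,.09):
            P=H-r*np.cos(th)*ey+[0,0,r*np.sin(th)]
            A=proj(k,P);B=proj(k,P+.012*e);C=proj(k,P-.012*e)
            t=np.linspace(0,1,9)[:,None];q=(C+(B-C)*t).astype(np.float32)
            o.append(cv2.remap(g,q[:,0][None],q[:,1][None],cv2.INTER_LINEAR)[0].astype(int).tolist())
        print(n,th,A.round(0),o)
# bar end: diff with pre-closing side view
d=cv2.absdiff(c["color"],load("side0")["color"]).max(2);
E=[proj(c,H-.122*np.cos(t)*ey+[0,0,.122*np.sin(t)]).round(1).tolist() for t in (0,.2,1.)];print("side bar ends 0,.2,1",E)
b=(d[95:200,255:335]>60).astype(np.uint8);_,_,st,ce=cv2.connectedComponentsWithStats(b);print([(x[:5]+[255,95,0,0,0]).tolist() for x in st[1:] if x[4]>15])
# roles of others: jar/bottle/mug/spare unchanged?
for nm,(x,y,X,Y) in {"jar":(215,190,270,260),"bottle":(390,180,450,290),"mug":(400,320,475,415),"spare":(255,345,340,440)}.items(): print(nm,(d[y:Y,x:X]>60).mean().round(3))
E
```

```text
16.45 [0.6859 0.1421 0.2697] yaw 116.81 z [-1.4e-03  5.0e-04 -1.0e+00] F [-1.1 -0.4 -0. ] M [ 0.04 -0.11 -0.04] open -0.001 g 0.0 j [  2.6  34.4  67.5   0.   78.2 -24.2]
wrist 0 [349.  93.] [[249, 250, 235, 254, 229, 163, 250, 248, 246], [222, 221, 224, 252, 230, 148, 142, 201, 235], [249, 249, 232, 251, 229, 164, 250, 249, 249], [249, 249, 233, 249, 227, 164, 250, 249, 250]]
wrist 0.1 [349.  91.] [[249, 249, 230, 252, 221, 182, 250, 249, 249], [225, 225, 231, 248, 214, 145, 128, 224, 235], [249, 250, 235, 242, 202, 245, 250, 249, 250], [250, 250, 238, 238, 188, 249, 249, 249, 249]]
wrist 0.2 [349.  90.] [[249, 249, 233, 248, 211, 222, 249, 250, 250], [229, 230, 238, 239, 189, 156, 181, 236, 236], [249, 249, 245, 236, 161, 252, 249, 250, 252], [249, 248, 249, 232, 158, 250, 249, 250, 249]]
wrist 0.4 [344.  86.] [[249, 250, 241, 238, 180, 251, 249, 249, 249], [232, 231, 253, 232, 147, 137, 202, 237, 237], [237, 233, 246, 203, 248, 249, 252, 241, 151], [250, 241, 235, 151, 250, 250, 249, 249, 249]]
side 0 [314. 153.] [[204, 202, 195, 224, 239, 236, 205, 176, 206], [165, 165, 184, 231, 
[... 254 characters left out ...]
9, 185, 180, 182, 181, 181], [239, 241, 234, 196, 135, 163, 179, 177, 170]]
side 0.2 [314. 146.] [[204, 226, 238, 233, 198, 144, 188, 208, 183], [239, 240, 229, 163, 152, 222, 213, 188, 149], [240, 209, 164, 179, 181, 185, 185, 184, 182], [189, 191, 176, 140, 146, 170, 180, 177, 176]]
side 0.4 [312. 140.] [[239, 235, 201, 186, 222, 207, 180, 196, 165], [163, 165, 162, 160, 154, 154, 155, 155, 155], [171, 173, 173, 174, 176, 180, 182, 185, 177], [202, 181, 169, 166, 166, 168, 170, 170, 171]]
side bar ends 0,.2,1 [[324.9, 147.2], [324.3, 138.2], [305.3, 114.4]]
[[255, 95, 24, 32, 335], [283, 114, 39, 86, 638], [280, 151, 5, 14, 27], [298, 171, 37, 29, 196]]
jar 0.0
bottle 0.0
mug 0.0
spare 0.0
```

At angle 0 the bar shows the same centred profile along its whole length in both views, so it's closed. The jar, bottle, mug and spare are unchanged, and the hand is clear.

```bash
python3 -c "
from rig import *
print(hand_in())"
```

```text
the job is handed in; nothing more can be done
None
```

The spout tube is bottomed in the filter's socket, the latch bar is closed in its catch, the other objects were not touched, and the job is handed in at about 16.5 s of the 64 s allowed; the hand-in returned no verdict.

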